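# Make up two check kits at the squid receiving table

### The arm

A 6-joint arm with a two-finger parallel gripper is mounted at the origin on the work surface. World frame = base frame: x ahead of the robot, y to its left, z up, the work surface at z = 0. Lengths are in mm, angles in rad, forces in N, time in s.
With the tool pointing down it reaches from about 325 to 900 mm from the base axis. Payload 6.1 kg.
Tool frame: the origin (TCP) lies at the very end of the fingers, on their centre line; the grasp point (between the pads) lies 19 mm behind it (bot.grasp_offset is the distance from the TCP to the grasp point, in mm); z points along the fingers, y is the line along which they close (so a half turn about z gives the same grasp; the last joint's range is limited). The gripper opens to 85 mm and grips with 20 to 120 N. Pads are 22 mm wide; open, the fingers measure 114 mm over their backs; the gripper's body (76 mm by 85 mm) begins 54 mm behind the grasp point. The pads swing forward as they close: fully open they stand 13 mm farther back than shut.
Start: joints at [1.159, 0.22, 1.526, -0, 1.395, -0.126], TCP at [176.202, 599.64, 231.3] pointing down, gripper open.
Joint ranges: [-2.98, 2.98], [-0.91, 2.08], [0.09, 2.57], [-1.24, 4.39], [0.2, 2.65], [-2.68, 2.68]. Speed limits (rad/s): [2.57, 2.57, 3.01, 3.14, 3.14, 3.14].

### API

Orientations are given as a 3x3 rotation matrix whose columns are the frame's x, y, z axes.
In Python, from rig import state, vision, bot gives the robot as it stands.
- The arm moves only by the tool apply_moves, never from a script. Its argument "increments" is a list of rows, each a list of 4 numbers: the shift along the tool's x, y, z in mm, then the turn about the tool's z in rad. In form: [[tx, ty, tz, turn], ...]. A call has 1 to 10 rows; each row shifts and turns the commanded pose from where the row before left it, along the tool's axes as they then stand; what a row does not reach is not made up. A row lasts 1/12 s, in which the tool goes at most 41.7 mm and 7.16 degrees, less where a joint would pass 70% of its speed; a pose out of reach is approached as far as the arm can. A call is refused whole if a number of a shift passes 41.7 or a number of a turn 0.125, either way. A call with a gripper value outside its range is refused whole. "claw" is the opening, from -1 (shut) to 1 (fully open), set as the call begins (left out, the last holds). The fingers move at their own pace and stop on an object; "grip_force" is the grip in N (left out, the last holds). Time passes only in rows, so rows that do not move let the fingers close. It gives the time, the measured TCP pose, the force, the opening and the grip force at its end, in the units of the state.
- state(): the state, without advancing time (a new reading comes with each control period).
- vision.camera(name): name is "side" or "top"; returns (picture, depth): 480x640x3 uint8, red, green, blue; 480x640 float32, mm along the optical axis (not along the pixel's ray), 0 where there is no reading.
- vision.calibration(name): a dict with "vertical_fov" (degrees; the focal length in pixels is half the picture's height over the tangent of half this angle, whatever the lens; pixels are square), "cx", "cy" (the principal point, pixels), "dist" ([k1, k2, p1, p2, k3] as OpenCV has them; the pictures are not rectified), "world_to_cam" (4x4, takes a point from world to camera coordinates). Camera axes: x right, y up, looking along -z (the intrinsics and any distortion apply to the point x, -y, -z); pixel columns grow to the right and rows downward; lengths in mm; the calibration is good to about 2 mm. A picture is of the moment at which its call begins. calibration takes no time and is no camera call.
- bot.finish_job(): hands the job in; it is judged then, once.
The state is a dict: "t": time; "joint_pos": joint angles; "qd": joint speeds; "effort": joint torques, N m; "tool_pos": TCP position; "ee_rot": TCP orientation; "ft_force": force on the tool from outside, world axes, zero at the start; "ft_torque": the same for the moment, N m; "finger_gap": opening from 0.0 (shut) to 1.0 (fully open); "grasp_force": force on a finger pad.
Only numpy, scipy, OpenCV 4.12 (cv2) and the standard library are available. Lean on these libraries where they do the work, as an engineer would, in place of code of your own. Each camera call takes 0.05 s, during which the arm holds its last target. There are 200 camera calls.

### The job

Make up two kits for checking a frozen squid delivery: the long squid and the probe thermometer go in the green rectangular tray (temperature check), and the short squid, the sample jar and the steel test weight go in the round steel pan (weight check). Set each thing down gently without dropping it, so that it rests flat on the floor of its tray or pan, inside the rim and not on top of another thing, with the jar and weight upright and both squid and the thermometer lying as they lie now. Do not disturb the tumbler, the phone and the tape roll.

Things in the scene. Friction and masses are not known exactly. Their poses are not given: they have to be found in the camera images.
- tray: The only green tray: plastic, rectangular, with a low rim, fixed to the table: 260 x 190 mm outside (272 x 206 mm over the rim's lip), inside 250 x 180 mm, 25 mm high, floor 5 mm thick. Origin: centre of its underside, on the table. x runs along its long side, z up. Its long side points within 0.2 rad of the world x.
- pan: Round stainless steel weighing pan, fixed to the table: 250 mm across, inside about 236 mm across at the floor, 25 mm high, floor 5 mm thick. Origin: centre of its underside, on the table. z up.
- long_squid: The long squid, frozen hard and rigid: 200 mm long, 220 g; the round body is 42 mm across and 42 mm high with its full width from 40 mm behind to 30 mm ahead of the origin; flat tail fins 68 mm wide and 8 mm high lie near the -x end, arms at the +x end. Origin: middle of its length, on its underside. x along its length, z up as it lies. It does not roll.
- short_squid: The short squid, frozen hard and rigid: 135 mm long, 130 g; the round body is 42 mm across and 42 mm high with its full width from 25 mm behind to 20 mm ahead of the origin; flat tail fins 68 mm wide and 8 mm high near the -x end, arms at the +x end. Origin: middle of its length, on its underside. x along its length, z up as it lies. It does not roll.
- thermometer: Probe thermometer lying on the table, 190 mm long, 80 g: a white plastic handle 105 x 28 x 22 mm with a dark display, and a thin steel probe (5 mm thick, at 11 mm height) that sticks out to +x. Origin: middle of the whole length, at the underside; the handle's centre is 42 mm from it towards -x (a good place to grip). x along its length, z up.
- jar: Upright sample jar, white plastic with a closed grey screw cap: 62 mm high, body 50 mm across, cap (top 17 mm) 52 mm across, 90 g. Origin: centre of its underside. z up its axis.
- weight: Upright steel test weight, 500 g: a plain cylinder 38 mm across and 45 mm high with a knob (24 mm across) on top, 64 mm high in all. Origin: centre of its underside. z up its axis.
- tumbler: Bystander: a glass tumbler, mouth 68 mm across, 75 mm high, standing beyond the work. Origin: centre of its underside.
- phone: Bystander: a black phone lying flat, 148 x 72 x 9 mm, beyond the work. Origin: centre of its underside.
- tape: Bystander: a tan roll of packing tape lying flat, 100 mm across, 48 mm high, beyond the work. Origin: centre of its underside.
Not all that is in view belongs to the job. Several things have the shape of the thermometer; the one meant has the colours described above. Leave any turquoise look-alike of the jar alone.

How it is judged (in metres and radians):
At the end, for the whole second after the job is handed in: Long squid and thermometer in the green tray (origin within 120 x 85 mm of its centre), short squid, jar and weight in the steel pan (within 105 mm of its centre); each released, at rest, underside at most 6 mm above the floor of its tray or pan, z axis within 0.07 rad of vertical (x of long_squid in the frame of tray between -0.12 and 0.12 m and y of long_squid in the frame of tray between -0.085 and 0.085 m and z of long_squid in the frame of tray between 0 and 0.011 m and angle between each of long_squid, thermometer, short_squid, jar, weight's own z axis and vertical below 0.07 rad and linear speed of each of long_squid, thermometer, short_squid, jar, weight below 0.02 m/s and angular speed of each of long_squid, thermometer, short_squid, jar, weight below 0.2 rad/s and x of thermometer in the frame of tray between -0.12 and 0.12 m and y of thermometer in the frame of tray between -0.085 and 0.085 m and z of thermometer in the frame of tray between 0 and 0.011 m and horizontal distance between each of short_squid, jar, weight and pan below 0.105 m and z of short_squid in the frame of pan between 0 and 0.011 m and z of jar in the frame of pan between 0 and 0.011 m and z of weight in the frame of pan between 0 and 0.011 m); the robot touches nothing.
It fails at once if a bystander (tumbler, phone or tape roll) is shifted by more than 20 mm (distance of any of tumbler, phone, tape from where it was at the start of the episode above 0.02 m).
It fails at once if a thing is dropped or thrown: it moves faster than 0.8 m/s while the fingers do not hold it ((linear speed of long_squid above 0.8 m/s and contact force between the fingers and long_squid below 0.05 N) or (linear speed of thermometer above 0.8 m/s and contact force between the fingers and thermometer below 0.05 N) or (linear speed of short_squid above 0.8 m/s and contact force between the fingers and short_squid below 0.05 N) or (linear speed of jar above 0.8 m/s and contact force between the fingers and jar below 0.05 N) or (linear speed of weight above 0.8 m/s and contact force between the fingers and weight below 0.05 N)).
It also fails if it takes over 128 s, if anything falls off the work surface, if the arm or the gripper's body presses on something with over 40 N, if the wrist force passes 120 N, or if a joint passes its speed limit or range.

## Working session

There is one attempt and no reset: what is moved stays moved. The work goes in short steps, Python scripts to look and compute and a tool call to move; the robot and the scene stay as the last step left them, time stands still between calls to the robot, and variables do not carry over. Pictures are saved under pics/ and viewed, at most 14 in all, crops included, and the job is handed in when it is done.

Besides the shell and the picture viewer there is one more tool, called after "Emit:" as name(argument=value, ...), one argument or row to a line, values as JSON. apply_moves: Moves the arm, as the interface text tells. Its arguments: {"type":"object","properties":{"increments":{"type":"array","items":{"type":"array","items":{"type":"number"}}},"claw":{"type":"number"},"grip_force":{"type":"number"}},"required":["increments"]}

```bash
ls; mkdir -p pics; cat > h.py <<'E'
import numpy as np, cv2
from rig import state, vision, bot
def K(n):
    c=vision.calibration(n); f=240/np.tan(np.radians(c["vertical_fov"])/2)
    return np.array([[f,0,c["cx"]],[0,f,c["cy"]],[0,0,1.]]),np.array(c["dist"],float),np.array(c["world_to_cam"],float)
def ray(n,uv):
    k,d,T=K(n); p=cv2.undistortPoints(np.array(uv,float).reshape(-1,1,2),k,d).reshape(-1,2)
    v=np.c_[p[:,0],-p[:,1],-np.ones(len(p))]; R=T[:3,:3]
    return -R.T@T[:3,3], v@R
def onplane(n,uv,z):
    o,v=ray(n,uv); return o+v*((z-o[2])/v[:,2])[:,None]
def cloud(n,depth):
    vv,uu=np.mgrid[0:480,0:640]; o,v=ray(n,np.c_[uu.ravel(),vv.ravel()])
    P=o+v*depth.ravel()[:,None]; P[depth.ravel()<=0]=np.nan
    return P.reshape(480,640,3)
E
python3 - <<'E'
from h import *
for n in("top","side"):
    p,d=vision.camera(n); cv2.imwrite(f"pics/{n}0.png",p[:,:,::-1]); np.save(n+"0.npy",d)
    print(n,ray(n,[[320,240]]),(d>0).mean(), vision.calibration(n)["dist"])
print(state())
E
```

```text
pics
top (array([ 369.53749794,   14.35705055, 1201.21904846]), array([[ 0.14162006,  0.00600479, -0.99011261]])) 0.995947265625 [-0.01955321  0.          0.          0.          0.        ]
side (array([ 388.13410416, -774.48509446,  848.56708839]), array([[ 0.13513082,  0.68757615, -0.71349803]])) 0.9958951822916666 [0.05511263 0.         0.         0.         0.        ]
{'t': 0.1, 'joint_pos': array([ 1.15887086e+00,  2.21137176e-01,  1.52751088e+00,  1.53773384e-05,
        1.39470644e+00, -1.26101263e-01]), 'qd': array([-0.00107152, -0.0011828 , -0.00323954,  0.00022332, -0.00310789,
        0.00099546]), 'effort': array([ 2.02432413e-03, -4.98247647e+01, -3.90548658e+01, -1.43185812e-04,
        5.69726952e-03,  4.70941779e-05]), 'tool_pos': array([175.99490027, 599.1347633 , 230.30738554]), 'ee_rot': array([[-9.59428747e-01,  2.81950283e-01, -7.19269293e-04],
       [ 2.81951101e-01,  9.59427428e-01, -1.60840431e-03],
       [ 2.36596636e-04, -1.74594810e-03, -9.99998448e-01]]), 'ft_force': array([ 0.31151681, -0.65066218, -0.52525666]), 'ft_torque': array([ 0.00420851, -0.05820047, -0.03273565]), 'grasp_force': 0.0, 'finger_gap': 0.9998356697995153}
```

View pics/top0.png

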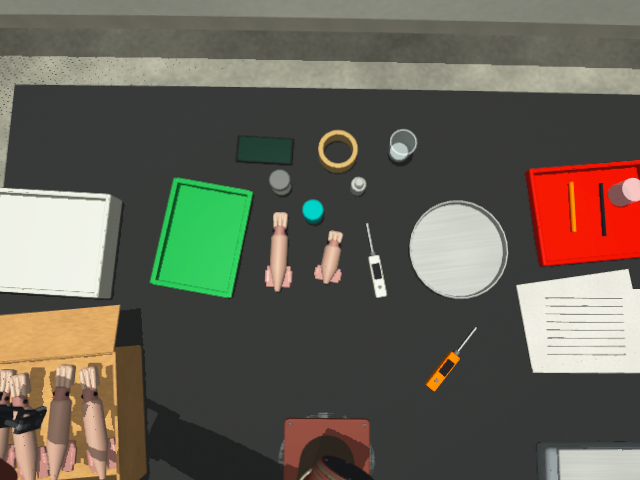

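View pics/side0.png

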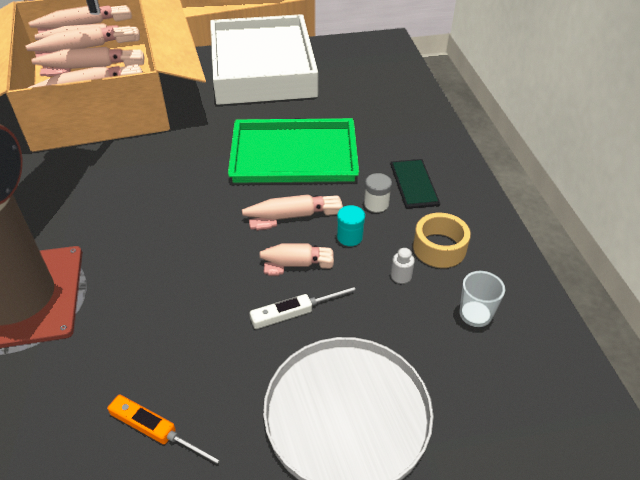

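The top view has +x up and +y left. The long squid is at about (279,252), the short squid at (329,257), the white thermometer at (376,262), the jar at (280,182), the weight at (358,185), the tray at (203,238) and the pan at (458,249). The gripper is at the left, over the box. The side view agrees.

```bash
cat > meas.py <<'E'
from h import *
def comp(P,box,lo,hi=200):
    u0,v0,u1,v1=box; Q=P[v0:v1,u0:u1]; m=((Q[...,2]>lo)&(Q[...,2]<hi)).astype(np.uint8)
    n,l,s,c=cv2.connectedComponentsWithStats(m); k=1+np.argmax(s[1:,4]); return Q[l==k]
def rect(q): 
    r=cv2.minAreaRect(q[:,:2].astype(np.float32)); return np.round(r[0],1),np.round(r[1],1),round(r[2],1)
E
python3 - <<'E'
from meas import *
p=cv2.imread("pics/top0.png"); P=cloud("top",np.load("top0.npy")); S=cloud("side",np.load("side0.npy")); ps=cv2.imread("pics/side0.png")
print("table",np.nanmedian(P[300:330,250:400,2]),np.nanmedian(S[320:380,180:240,2]))
for n,b,lo in(("tray",(140,165,262,310),15),("pan",(400,190,518,308),15),("long",(260,205,300,298),5),("short",(308,226,350,290),5),("therm",(360,215,395,303),5),("jar",(265,165,297,200),55),("weightknob",(348,172,370,198),50),("weightbody",(348,172,370,198),30)):
    q=comp(P,b,lo); print(n,len(q),rect(q),"z",np.round(np.percentile(q[:,2],[2,50,98]),1))
    if n in("long","short"):
        w=q[q[:,2]>20]; print("   body",rect(w)); w=q[q[:,2]>38];print("   ridge",rect(w))
    if n in("jar","weightknob","pan"): print("   circ",cv2.minEnclosingCircle(q[:,:2].astype(np.float32)))
# side view
for n,b,lo in(("long",(235,185,345,235),5),("short",(255,235,340,280),5),("therm",(245,283,360,330),5),("jar",(360,172,395,215),55),("weight",(388,245,418,286),50),("pan",(255,330,440,480),15),("tray",(220,110,365,190),15)):
    q=comp(S,b,lo); print("side",n,len(q),rect(q),np.round(np.percentile(q[:,2],[2,50,98]),1))
    if n in("long","short"): w=q[q[:,2]>20]; print("   body",rect(w))
for n,b in(("trayT",(140,165,262,310)),):
    h=cv2.cvtColor(p,cv2.COLOR_BGR2HSV); m=cv2.inRange(h,(50,120,60),(75,255,255)); c=max(cv2.findContours(m,0,2)[0],key=cv2.contourArea)
    print(rect(onplane("top",c.reshape(-1,2),25)))
# white thermometer colour: probe tip / whole
h=cv2.cvtColor(p,cv2.COLOR_BGR2HSV)
yy,xx=np.nonzero(h[215:303,360:395,2]>110); uv=np.c_[xx+360,yy+215]; q=onplane("top",uv,14); print("thermcol",rect(q), q[np.argmax(q[:,0])],q[np.argmin(q[:,0])])
hd=uv[uv[:,1]>256]; print("handle",rect(onplane("top",hd,22)))
for n,v0,v1,u0,u1 in(("long",205,298,260,300),("short",226,290,308,350)):
    yy,xx=np.nonzero(h[v0:v1,u0:u1,2]>90); q=onplane("top",np.c_[xx+u0,yy+v0],10); print(n,"colour",rect(q),q[np.argmax(q[:,0])][:2],q[np.argmin(q[:,0])][:2])
E
```

```text
table 0.5865585231395016 -0.8210740820204592
tray 2019 (array([544.6, 319.4]), array([206.7, 276.1]), 80.4) z [17.4 25.1 29.9]
pan 745 (array([ 520.9, -326.7]), array([249.3, 247.1]), 66.5) z [15.6 24.  29.7]
   circ ((522.1083984375, -326.9248046875), 125.74940490722656)
long 1370 (array([512.9, 127.6]), array([203.1,  68.1]), 0.2) z [ 6.1 31.9 44.3]
   body (array([509.9, 125.7]), array([ 41.8, 197.1]), 88.9)
   ridge (array([503.9, 124.4]), array([ 32.7, 131.8]), 89.6)
short 928 (array([497. ,   1.5]), array([ 66.7, 136.6]), 87.9) z [ 5.7 32.  44.4]
   body (array([497.1,  -5.1]), array([ 41.7, 133.7]), 79.3)
   ridge (array([491.6,  -3.1]), array([30.5, 91.4]), 79.2)
therm 570 (array([ 492.4, -114.4]), array([188.3,  30.5]), 11.2) z [ 8.4 21.9 27.3]
jar 342 (array([683.9, 125.4]), array([50.8, 49.9]), 28.5) z [57.7 62.3 66.6]
   circ ((683.9757690429688, 125.09402465820312), 26.077022552490234)
weightknob 75 (array([679. , -71.7]), array([20.7, 22.7]), 33.2) z [57.  64.1 69.1]
   circ ((679.2429809570312, -71.67179107666016), 11.555792808532715)
weightbody 185 (array([678.5, -72.
[... 572 characters left out ...]
, 73.8) [54.1 62.1 66.2]
side pan 1860 (array([ 520., -318.]), array([235.2, 247.9]), 79.5) [15.4 22.9 26.9]
side tray 1995 (array([541.7, 319.2]), array([213. , 278.2]), 80.7) [15.8 23.4 27.3]
(array([543.6, 318.3]), array([208.7, 278.1]), 80.4)
thermcol (array([ 491.6, -115.3]), array([190.3,  29.5]), 11.0) [584.61097067 -97.54704004  14.        ] [ 397.45210716 -120.04325581   14.        ]
handle (array([ 448.7, -122.6]), array([103.2,  29.3]), 11.0)
long colour (array([510.3, 121.1]), array([ 68.5, 202.4]), 85.9) [611.11832927 112.03113527] [409.67929532 132.39661373]
short colour (array([498.6,   0.8]), array([ 68.3, 135.4]), 88.9) [566.0757323  -11.18930525] [431.07084995  10.11533976]
```

The measured heights and sizes match the specs. I'll close along world y throughout, starting with the jar at (683,125). First I square the tool, then head over.

Emit:
apply_moves(
  increments=[
    [0,0,0,-0.096],
    [0,0,0,-0.095],
    [0,0,0,-0.095],
    [-25,-24,0,0],
    [-25,-24,0,0],
    [-25,-24,0,0],
    [-25,-24,0,0],
    [-25,-24,0,0],
    [-25,-24,0,0],
    [-25,-24,0,0],
  ],
  claw=1,
  grip_force=40,
)

```text
t: 0.93
tool_pos: [351.9, 430.2, 230.9]
ee_rot: [[-1.0, -0.0, -0.001], [-0.0, 1.0, -0.0], [0.001, -0.0, -1.0]]
ft_force: [-0.1, 0.8, 0.0]
finger_gap: 1.003
grasp_force: 0.0
```

Emit:
apply_moves(
  increments=[
    [-30,-28,0,0],
    [-30,-28,0,0],
    [-30,-28,0,0],
    [-30,-28,0,0],
    [-30,-28,0,0],
    [-30,-28,0,0],
    [-30,-28,0,0],
    [-30,-28,0,0],
    [-30,-28,0,0],
    [-30,-28,0,0],
  ],
)

```text
t: 1.77
tool_pos: [652.2, 150.0, 230.7]
ee_rot: [[-1.0, -0.0, -0.001], [-0.0, 1.0, -0.0], [0.001, -0.0, -1.0]]
ft_force: [1.2, 0.9, 0.3]
finger_gap: 1.0
grasp_force: 0.0
```

Emit:
apply_moves(
  increments=[
    [-31,-25,10,0],
    [0,0,25,0],
    [0,0,30,0],
    [0,0,30,0],
    [0,0,30,0],
    [0,0,25,0],
    [0,0,20,0],
    [0,0,10,0],
    [0,0,5,0],
    [0,0,0,0],
  ],
)

```text
t: 2.6
tool_pos: [681.5, 126.7, 45.1]
ee_rot: [[-1.0, -0.0, -0.002], [-0.0, 1.0, -0.0], [0.002, -0.0, -1.0]]
ft_force: [-0.0, -0.7, 0.0]
finger_gap: 1.0
grasp_force: 0.0
```

Emit:
apply_moves(
  increments=[
    [-1.5,-2,15,0],
    [0,0,12,0],
    [0,0,8,0],
    [0,0,2,0],
    [0,0,0,0],
  ],
)

```text
t: 3.02
tool_pos: [682.8, 124.7, 7.9]
ee_rot: [[-1.0, -0.0, -0.002], [-0.0, 1.0, -0.0], [0.002, -0.0, -1.0]]
ft_force: [-0.5, -0.2, 0.6]
finger_gap: 0.999
grasp_force: 0.0
```

Emit:
apply_moves(
  increments=[
    [0,0,0,0],
    [0,0,0,0],
    [0,0,0,0],
    [0,0,0,0],
    [0,0,0,0],
    [0,0,0,0],
    [0,0,0,0],
    [0,0,0,0],
  ],
  claw=-1,
  grip_force=40,
)

```text
t: 3.68
tool_pos: [684.5, 124.8, 10.3]
ee_rot: [[-1.0, -0.0, 0.002], [-0.0, 1.0, 0.0], [-0.002, 0.0, -1.0]]
ft_force: [-1.0, 0.1, 6.2]
finger_gap: 0.588
grasp_force: 41.2
```

Emit:
apply_moves(
  increments=[
    [0,0,-4,0],
    [0,0,-10,0],
    [0,0,-20,0],
    [0,0,-25,0],
    [0,0,-25,0],
    [0,-15,-20,0],
    [6,-25,-8,0],
    [8,-30,0,0],
    [8,-33,0,0],
    [8,-33,0,0],
  ],
)

```text
t: 4.52
tool_pos: [653.2, -12.1, 122.0]
ee_rot: [[-1.0, -0.001, 0.0], [-0.001, 1.0, -0.0], [-0.0, -0.0, -1.0]]
ft_force: [0.7, -0.5, 0.1]
finger_gap: 0.591
grasp_force: 41.7
```

Emit:
apply_moves(
  increments=[
    [8,-33,0,0],
    [8,-33,0,0],
    [8,-33,0,0],
    [8,-33,0,0],
    [8,-33,0,0],
    [8,-33,0,0],
    [8,-33,0,0],
    [8,-33,0,0],
    [8,-33,0,0],
    [6,-25,0,0],
  ],
)

```text
t: 5.35
tool_pos: [574.7, -335.8, 121.7]
ee_rot: [[-1.0, 0.001, -0.0], [0.001, 1.0, -0.001], [0.0, -0.001, -1.0]]
ft_force: [0.1, -0.0, -1.1]
finger_gap: 0.587
grasp_force: 41.7
```

Emit:
apply_moves(
  increments=[
    [8,-28,0,0],
    [0,-5,15,0],
    [0,0,25,0],
    [0,0,25,0],
    [0,0,18,0],
    [0,0,10,0],
    [0,0,5,0],
    [0,0,0,0],
  ],
)

```text
t: 6.02
tool_pos: [567.3, -365.4, 22.1]
ee_rot: [[-1.0, -0.001, -0.002], [-0.001, 1.0, 0.001], [0.002, 0.001, -1.0]]
ft_force: [-0.2, 0.1, -1.0]
finger_gap: 0.589
grasp_force: 41.7
```

Emit:
apply_moves(
  increments=[
    [1,-5,0,0],
    [0,0,3,0],
    [0,0,2,0],
    [0,0,1,0],
    [0,0,0.7,0],
    [0,0,0,0],
  ],
)

```text
t: 6.52
tool_pos: [566.9, -371.3, 16.7]
ee_rot: [[-1.0, -0.0, 0.0], [-0.0, 1.0, -0.0], [-0.0, -0.0, -1.0]]
ft_force: [0.0, 0.7, -1.5]
finger_gap: 0.586
grasp_force: 41.7
```

Emit:
apply_moves(
  increments=[
    [0,0,0.7,0],
    [0,0,0.7,0],
    [0,0,0.6,0],
    [0,0,0,0],
  ],
)

```text
t: 6.85
tool_pos: [567.1, -371.4, 15.4]
ee_rot: [[-1.0, -0.0, 0.0], [-0.0, 1.0, -0.0], [-0.0, -0.0, -1.0]]
ft_force: [-1.3, 0.5, 4.9]
finger_gap: 0.587
grasp_force: 41.6
```

Emit:
apply_moves(
  increments=[
    [0,0,0,0],
    [0,0,0,0],
    [0,0,0,0],
    [0,0,0,0],
    [0,0,-5,0],
    [0,0,-15,0],
    [0,0,-25,0],
    [0,0,-25,0],
    [0,0,-25,0],
    [0,5,-15,0],
  ],
  claw=0.56,
)

```text
t: 7.68
tool_pos: [568.3, -368.1, 129.7]
ee_rot: [[-1.0, 0.0, 0.004], [0.0, 1.0, -0.004], [-0.004, -0.004, -1.0]]
ft_force: [0.1, -1.3, 0.7]
finger_gap: 0.779
grasp_force: 0.0
```

Emit:
apply_moves(
  increments=[
    [-8,20,0,0],
    [-12,32,0,0],
    [-12,32,0,0],
    [-12,32,0,0],
    [-12,32,0,0],
    [-12,32,0,0],
    [-12,32,0,0],
    [-12,32,0,0],
    [-12,32,0,0],
    [-7,18,0,0],
  ],
  claw=0.9,
)

```text
t: 8.52
tool_pos: [678.6, -68.1, 125.5]
ee_rot: [[-1.0, -0.002, 0.001], [-0.002, 1.0, 0.001], [-0.001, 0.001, -1.0]]
ft_force: [-0.3, -0.1, -0.0]
finger_gap: 0.948
grasp_force: 0.0
```

Over the weight (678,-72.5). I'll go down in two steps.

Emit:
apply_moves(
  increments=[
    [0,-5,10,0],
    [0,-1,20,0],
    [0,0,25,0],
    [0,0,20,0],
    [0,0,10,0],
    [0,0,0,0],
    [0,0,0,0],
  ],
)

```text
t: 9.1
tool_pos: [677.6, -78.5, 39.7]
ee_rot: [[-1.0, 0.0, -0.001], [0.0, 1.0, 0.0], [0.001, 0.0, -1.0]]
ft_force: [0.4, -0.0, 0.8]
finger_gap: 0.947
grasp_force: 0.0
```

Emit:
apply_moves(
  increments=[
    [-0.7,6,6,0],
    [0,0,14,0],
    [0,0,10,0],
    [0,0,5.5,0],
    [0,0,0,0],
  ],
)

```text
t: 9.52
tool_pos: [676.7, -71.8, 1.5]
ee_rot: [[-1.0, -0.0, -0.004], [-0.0, 1.0, 0.001], [0.004, 0.001, -1.0]]
ft_force: [-0.8, -0.6, -0.2]
finger_gap: 0.949
grasp_force: 0.0
```

Emit:
apply_moves(
  increments=[
    [0,0,0,0],
    [0,0,0,0],
    [0,0,0,0],
    [0,0,0,0],
    [0,0,0,0],
    [0,0,0,0],
    [0,0,0,0],
    [0,0,0,0],
  ],
  claw=-1,
  grip_force=60,
)

```text
t: 10.18
tool_pos: [679.3, -72.5, 5.0]
ee_rot: [[-1.0, -0.0, 0.002], [-0.0, 1.0, -0.0], [-0.002, -0.0, -1.0]]
ft_force: [-0.3, 0.7, 5.6]
finger_gap: 0.429
grasp_force: 60.7
```

Emit:
apply_moves(
  increments=[
    [0,0,-3,0],
    [0,0,-7,0],
    [0,0,-15,0],
    [0,0,-22,0],
    [0,0,-25,0],
    [5,-8,-22,0],
    [12,-18,-14,0],
    [18,-27,-5,0],
    [19,-28,0,0],
    [19,-28,0,0],
  ],
)

```text
t: 11.02
tool_pos: [605.1, -182.0, 118.9]
ee_rot: [[-1.0, -0.002, 0.002], [-0.002, 1.0, -0.001], [-0.002, -0.001, -1.0]]
ft_force: [0.2, -1.3, -5.4]
finger_gap: 0.427
grasp_force: 60.5
```

Emit:
apply_moves(
  increments=[
    [19,-28,0,0],
    [19,-28,0,0],
    [19,-28,0,0],
    [19,-28,0,0],
    [19,-28,0,0],
    [16,-23,0,0],
    [10,-15,0,0],
    [5,-8,5,0],
    [0,0,12,0],
    [0,0,10,0],
  ],
)

```text
t: 11.85
tool_pos: [479.7, -366.9, 89.4]
ee_rot: [[-1.0, 0.001, 0.0], [0.001, 1.0, 0.0], [-0.0, 0.0, -1.0]]
ft_force: [0.3, 0.2, -4.4]
finger_gap: 0.428
grasp_force: 60.6
```

Emit:
apply_moves(
  increments=[
    [3,-4,15,0],
    [0,0,20,0],
    [0,0,18,0],
    [0,0,12,0],
    [0,0,7,0],
    [0,0,3,0],
    [0,0,0,0],
  ],
)

```text
t: 12.43
tool_pos: [476.7, -370.3, 14.2]
ee_rot: [[-1.0, -0.001, -0.001], [-0.001, 1.0, 0.001], [0.001, 0.001, -1.0]]
ft_force: [-0.5, 0.2, -4.3]
finger_gap: 0.428
grasp_force: 60.6
```

Emit:
apply_moves(
  increments=[
    [0,0,1,0],
    [0,0,1,0],
    [0,0,0.8,0],
    [0,0,0.6,0],
    [0,0,0.5,0],
    [0,0,0,0],
  ],
)

```text
t: 12.93
tool_pos: [476.6, -371.4, 11.4]
ee_rot: [[-1.0, -0.0, 0.0], [-0.0, 1.0, -0.0], [-0.0, -0.0, -1.0]]
ft_force: [-0.7, -0.0, -4.6]
finger_gap: 0.429
grasp_force: 60.6
```

Emit:
apply_moves(
  increments=[
    [0,0,0.6,0],
    [0,0,0.6,0],
    [0,0,0.6,0],
    [0,0,0,0],
  ],
)

```text
t: 13.27
tool_pos: [476.7, -371.4, 10.1]
ee_rot: [[-1.0, -0.0, -0.0], [-0.0, 1.0, -0.0], [0.0, -0.0, -1.0]]
ft_force: [-2.6, 2.4, 3.3]
finger_gap: 0.426
grasp_force: 61.3
```

Emit:
apply_moves(
  increments=[
    [0,0,0,0],
    [0,0,0,0],
    [0,0,0,0],
    [0,0,0,0],
    [0,0,-5,0],
    [0,0,-15,0],
    [0,0,-25,0],
    [0,0,-25,0],
    [0,0,-25,0],
    [0,10,-15,0],
  ],
  claw=0.28,
)

```text
t: 14.1
tool_pos: [477.7, -363.7, 123.3]
ee_rot: [[-1.0, 0.001, 0.003], [0.001, 1.0, -0.004], [-0.003, -0.004, -1.0]]
ft_force: [0.4, -0.1, -0.7]
finger_gap: 0.639
grasp_force: 0.0
```

Emit:
apply_moves(
  increments=[
    [-1,30,0,0],
    [-2,40,0,0],
    [-2,40,0,0],
    [-2,40,0,0],
    [-2,40,0,0],
    [-2,40,0,0],
    [-2,40,0,0],
    [-2,40,0,0],
    [-2,30,0,0],
    [-1,15,0,0],
  ],
  claw=1,
)

```text
t: 14.93
tool_pos: [494.4, -2.8, 120.0]
ee_rot: [[-1.0, -0.003, 0.001], [-0.003, 1.0, 0.001], [-0.001, 0.001, -1.0]]
ft_force: [-0.0, -0.3, 1.0]
finger_gap: 1.003
grasp_force: 0.0
```

Emit:
apply_moves(
  increments=[
    [0,0,10,0.094],
    [0,0,20,0.093],
    [0,0,20,0],
    [0,0,10,0],
    [0,0,0,0],
    [0,0,0,0],
  ],
)

```text
t: 15.43
tool_pos: [494.3, -6.3, 59.4]
ee_rot: [[-0.983, 0.185, -0.001], [0.185, 0.983, 0.0], [0.001, -0.0, -1.0]]
ft_force: [-0.2, -0.4, 0.8]
finger_gap: 1.002
grasp_force: 0.0
```

Emit:
apply_moves(
  increments=[
    [0,1.7,15,0],
    [0,0,18,0],
    [0,0,14,0],
    [0,0,6,0],
    [0,0,2.5,0],
    [0,0,0,0],
  ],
)

```text
t: 15.93
tool_pos: [495.3, -4.8, 4.4]
ee_rot: [[-0.983, 0.186, 0.001], [0.186, 0.983, -0.0], [-0.001, -0.0, -1.0]]
ft_force: [-0.6, -0.3, 0.7]
finger_gap: 1.001
grasp_force: 0.0
```

Emit:
apply_moves(
  increments=[
    [0,0,0,0],
    [0,0,0,0],
    [0,0,0,0],
    [0,0,0,0],
    [0,0,0,0],
    [0,0,0,0],
    [0,0,0,0],
    [0,0,0,0],
  ],
  claw=-1,
  grip_force=50,
)

```text
t: 16.6
tool_pos: [495.6, -4.6, 5.0]
ee_rot: [[-0.983, 0.186, 0.001], [0.186, 0.983, -0.0], [-0.001, 0.0, -1.0]]
ft_force: [-2.4, 0.7, 5.8]
finger_gap: 0.477
grasp_force: 49.8
```

Emit:
apply_moves(
  increments=[
    [0,0,-3,0],
    [0,0,-7,0],
    [0,0,-15,0],
    [0,0,-22,0],
    [0,0,-22,-0.03],
    [0,0,-20,-0.06],
    [0,0,-14,-0.06],
    [0,0,-5,-0.036],
    [-1,-10,0,0],
    [-2,-22,0,0],
  ],
)

```text
t: 17.43
tool_pos: [497.7, -35.8, 112.3]
ee_rot: [[-1.0, -0.001, 0.001], [-0.001, 1.0, 0.0], [-0.001, 0.0, -1.0]]
ft_force: [-0.2, -0.2, -1.8]
finger_gap: 0.474
grasp_force: 50.8
```

Emit:
apply_moves(
  increments=[
    [-2,-32,0,0],
    [-3,-34,0,0],
    [-3,-34,0,0],
    [-3,-34,0,0],
    [-3,-34,0,0],
    [-3,-34,0,0],
    [-2,-28,0,0],
    [-1,-16,0,0],
    [0,-7,0,0],
    [0,0,0,0],
  ],
)

```text
t: 18.27
tool_pos: [516.9, -290.8, 111.2]
ee_rot: [[-1.0, 0.003, -0.001], [0.003, 1.0, 0.001], [0.001, 0.001, -1.0]]
ft_force: [0.4, -0.1, -1.9]
finger_gap: 0.472
grasp_force: 50.8
```

Now to TCP z≈12, then the last 2 mm in small steps.

Emit:
apply_moves(
  increments=[
    [-1,1,12,0],
    [0,0,22,0],
    [0,0,25,0],
    [0,0,20,0],
    [0,0,11,0],
    [0,0,5,0],
    [0,0,2,0],
    [0,0,0,0],
  ],
)

```text
t: 18.93
tool_pos: [519.0, -288.1, 15.1]
ee_rot: [[-1.0, 0.0, 0.0], [0.0, 1.0, -0.0], [-0.0, -0.0, -1.0]]
ft_force: [-0.1, 0.7, -1.1]
finger_gap: 0.476
grasp_force: 50.8
```

Emit:
apply_moves(
  increments=[
    [0,0,1,0],
    [0,0,1,0],
    [0,0,0.7,0],
    [0,0,0.7,0],
    [0,0,0.6,0],
    [0,0,0.5,0],
    [0,0,0,0],
  ],
)

```text
t: 19.52
tool_pos: [518.5, -288.7, 10.4]
ee_rot: [[-1.0, 0.001, -0.0], [0.001, 1.0, 0.0], [0.0, 0.0, -1.0]]
ft_force: [-0.5, 0.2, -1.5]
finger_gap: 0.474
grasp_force: 50.8
```

Emit:
apply_moves(
  increments=[
    [0,0,0.6,0],
    [0,0,0.6,0],
    [0,0,0,0],
  ],
)

```text
t: 19.77
tool_pos: [518.6, -288.7, 10.0]
ee_rot: [[-1.0, 0.001, -0.0], [0.001, 1.0, 0.0], [0.0, 0.0, -1.0]]
ft_force: [-3.1, 1.8, 4.9]
finger_gap: 0.47
grasp_force: 51.5
```

Emit:
apply_moves(
  increments=[
    [0,0,0,0],
    [0,0,0,0],
    [0,0,0,0],
    [0,0,0,0],
    [0,0,-5,0],
    [0,0,-15,0],
    [0,0,-25,0],
    [0,0,-25,0],
    [0,0,-25,0],
    [0,0,-5,0],
  ],
  claw=0.36,
)

```text
t: 20.6
tool_pos: [521.2, -290.5, 114.6]
ee_rot: [[-1.0, 0.001, 0.006], [0.001, 1.0, -0.005], [-0.006, -0.005, -1.0]]
ft_force: [0.8, -0.3, 1.1]
finger_gap: 0.678
grasp_force: 0.0
```

Emit:
apply_moves(
  increments=[
    [6,13,0,0],
    [12,28,0,0],
    [15,35,0,0],
    [15,35,0,0],
    [12,30,0,0],
    [8,18,0,0],
    [2,7,5,0],
    [0,0,15,-0.095],
    [0,0,20,-0.095],
    [0,0,10,0],
  ],
  claw=0.6,
)

```text
t: 21.43
tool_pos: [448.1, -122.4, 57.3]
ee_rot: [[-0.981, -0.192, -0.001], [-0.192, 0.981, 0.0], [0.001, 0.001, -1.0]]
ft_force: [-0.4, 0.1, -1.0]
finger_gap: 0.803
grasp_force: 0.0
```

Emit:
apply_moves(
  increments=[
    [0,0,10,0],
    [0,0,0,0],
    [0,0,0,0],
  ],
)

```text
t: 21.68
tool_pos: [448.5, -122.8, 48.7]
ee_rot: [[-0.983, -0.186, -0.001], [-0.186, 0.983, 0.001], [0.001, 0.001, -1.0]]
ft_force: [0.1, 1.0, 0.2]
finger_gap: 0.799
grasp_force: 0.0
```

Well aligned over the handle, so I go down to z≈3.

Emit:
apply_moves(
  increments=[
    [0,0,12,0],
    [0,0,15,0],
    [0,0,11,0],
    [0,0,5,0],
    [0,0,2.5,0],
    [0,0,0,0],
  ],
)

```text
t: 22.18
tool_pos: [448.7, -122.6, 3.5]
ee_rot: [[-0.982, -0.188, -0.001], [-0.188, 0.982, 0.0], [0.0, 0.0, -1.0]]
ft_force: [-0.4, -0.1, 1.0]
finger_gap: 0.797
grasp_force: 0.0
```

Emit:
apply_moves(
  increments=[
    [0,0,0,0],
    [0,0,0,0],
    [0,0,0,0],
    [0,0,0,0],
    [0,0,0,0],
    [0,0,0,0],
    [0,0,0,0],
    [0,0,0,0],
  ],
  claw=-1,
  grip_force=40,
)

```text
t: 22.85
tool_pos: [449.5, -122.9, 4.5]
ee_rot: [[-0.982, -0.188, 0.001], [-0.188, 0.982, -0.001], [-0.001, -0.001, -1.0]]
ft_force: [-1.2, -0.3, 5.6]
finger_gap: 0.314
grasp_force: 41.3
```

Emit:
apply_moves(
  increments=[
    [0,0,-3,0],
    [0,0,-7,0],
    [0,0,-15,0],
    [0,0,-22,0],
    [0,0,-22,0.03],
    [0,0,-20,0.06],
    [0,0,-14,0.06],
    [0,0,-5,0.039],
    [-1,10,0,0],
    [-2,22,0,0],
  ],
)

```text
t: 23.68
tool_pos: [451.9, -91.3, 112.2]
ee_rot: [[-1.0, 0.001, 0.001], [0.001, 1.0, -0.001], [-0.001, -0.001, -1.0]]
ft_force: [-0.0, -0.4, -1.2]
finger_gap: 0.318
grasp_force: 40.5
```

Emit:
apply_moves(
  increments=[
    [-4,34,0,0],
    [-4,38,0,0],
    [-5,38,0,0],
    [-5,38,0,0],
    [-5,38,0,0],
    [-5,38,0,0],
    [-5,38,0,0],
    [-5,38,0,0],
    [-5,38,0,0],
    [-5,38,0,0],
  ],
)

```text
t: 24.52
tool_pos: [498.1, 287.8, 110.7]
ee_rot: [[-1.0, -0.002, -0.002], [-0.002, 1.0, -0.001], [0.002, -0.001, -1.0]]
ft_force: [1.0, -0.6, -1.3]
finger_gap: 0.315
grasp_force: 40.5
```

Emit:
apply_moves(
  increments=[
    [-4,36,0,0],
    [-3,28,0,0],
    [-2,16,0,0],
    [-1,8,0,0],
    [0,0,0,0.042],
    [0,0,5,0.063],
    [0,0,10,0.063],
    [0,0,10,0],
    [0,0,0,0],
    [0,0,0,0],
  ],
)

```text
t: 25.35
tool_pos: [508.4, 372.5, 85.2]
ee_rot: [[-0.986, 0.165, -0.003], [0.165, 0.986, -0.002], [0.003, -0.002, -1.0]]
ft_force: [-0.2, -0.4, 0.1]
finger_gap: 0.314
grasp_force: 40.5
```

Emit:
apply_moves(
  increments=[
    [-1.5,2.5,10,0],
    [0,0,20,0],
    [0,0,20,0],
    [0,0,13,0],
    [0,0,6,0],
    [0,0,2.5,0],
    [0,0,0,0],
    [0,0,0,0],
  ],
)

```text
t: 26.02
tool_pos: [512.3, 376.1, 16.1]
ee_rot: [[-0.986, 0.167, 0.001], [0.167, 0.986, 0.001], [-0.001, 0.001, -1.0]]
ft_force: [1.1, -0.0, -1.2]
finger_gap: 0.32
grasp_force: 40.5
```

Emit:
apply_moves(
  increments=[
    [0,0,1.5,0],
    [0,0,1.2,0],
    [0,0,1,0],
    [0,0,0.7,0],
    [0,0,0.6,0],
    [0,0,0.5,0],
    [0,0,0,0],
  ],
)

```text
t: 26.6
tool_pos: [511.5, 375.6, 9.6]
ee_rot: [[-0.986, 0.167, -0.0], [0.167, 0.986, -0.0], [0.0, -0.0, -1.0]]
ft_force: [0.3, 0.2, -0.2]
finger_gap: 0.317
grasp_force: 40.5
```

Emit:
apply_moves(
  increments=[
    [0,0,0.5,0],
    [0,0,0,0],
    [0,0,0,0],
  ],
)

```text
t: 26.85
tool_pos: [511.6, 375.6, 9.5]
ee_rot: [[-0.986, 0.167, -0.0], [0.167, 0.986, -0.0], [0.0, -0.0, -1.0]]
ft_force: [-2.2, -1.3, 3.5]
finger_gap: 0.318
grasp_force: 40.9
```

Emit:
apply_moves(
  increments=[
    [0,0,0,0],
    [0,0,0,0],
    [0,0,0,0],
    [0,0,0,0],
    [0,0,-5,0],
    [0,0,-15,0],
    [0,0,-25,0],
    [0,0,-25,-0.056],
    [0,0,-20,-0.056],
    [0,0,-5,-0.056],
  ],
  claw=-0.06,
)

```text
t: 27.68
tool_pos: [514.3, 377.3, 110.6]
ee_rot: [[-1.0, -0.003, 0.007], [-0.003, 1.0, 0.004], [-0.007, 0.004, -1.0]]
ft_force: [0.8, 0.3, 0.7]
finger_gap: 0.467
grasp_force: 0.0
```

Emit:
apply_moves(
  increments=[
    [0,-15,0,0],
    [0,-30,0,0],
    [0,-38,0,0],
    [0,-38,0,0],
    [0,-38,0,0],
    [1,-38,0,0],
    [2,-28,0,0],
    [2,-17,0,0],
    [0,-8,0,0.04],
    [0,0,10,0],
  ],
  claw=1,
)

```text
t: 28.52
tool_pos: [508.1, 123.9, 96.1]
ee_rot: [[-0.999, 0.046, 0.004], [0.046, 0.999, 0.0], [-0.004, 0.0, -1.0]]
ft_force: [0.2, -0.1, 0.4]
finger_gap: 0.998
grasp_force: 0.0
```

Emit:
apply_moves(
  increments=[
    [0,0,20,0],
    [0,0,15,0],
    [0,0,5,0],
    [0,0,0,0],
    [0,0,0,0],
  ],
)

```text
t: 28.93
tool_pos: [506.4, 126.4, 54.0]
ee_rot: [[-0.999, 0.039, -0.001], [0.039, 0.999, 0.0], [0.001, 0.0, -1.0]]
ft_force: [-0.5, -0.4, -0.0]
finger_gap: 0.997
grasp_force: 0.0
```

```bash
python3 - <<'E'
from meas import *
p,d=vision.camera("top"); cv2.imwrite("pics/top1.png",p[:,:,::-1]); P=cloud("top",np.load("top0.npy"))
q=comp(P,(260,205,300,298),8)
w=q[(q[:,2]>25)]; 
for x in range(420,610,20):
    s=w[abs(w[:,0]-x)<10]; print(x,np.round([s[:,1].min(),s[:,1].max(),(s[:,1].min()+s[:,1].max())/2],1))
E
```

```text
420 [118.5 136.1 127.3]
440 [112.  138.8 125.4]
460 [107.1 144.4 125.7]
480 [105.5 144.7 125.1]
500 [105.5 145.4 125.5]
520 [105.7 146.  125.8]
540 [104.1 144.  124.1]
560 [109.3 142.  125.6]
580 [107.8 140.3 124. ]
600 [107.8 140.7 124.3]
```

View pics/top1.png

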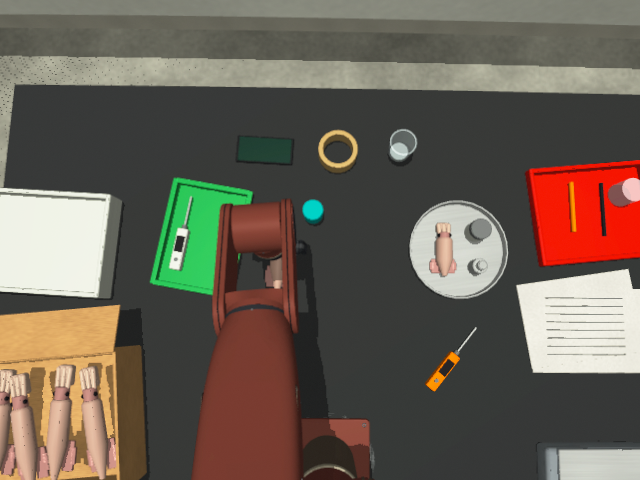

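The picture shows the squid, jar and weight in the pan around (458,249), and the thermometer lying in the tray at about (182,233). The arm is over the long squid, whose axis is about -0.015 rad.

Emit:
apply_moves(
  increments=[
    [0,-0.7,12,-0.025],
    [0,0,18,0],
    [0,0,12,0],
    [0,0,6,0],
    [0,0,2,0],
    [0,0,0,0],
  ],
)

```text
t: 29.48
tool_pos: [506.4, 125.0, 4.0]
ee_rot: [[-1.0, 0.015, -0.001], [0.015, 1.0, -0.0], [0.001, -0.0, -1.0]]
ft_force: [-0.4, -0.5, -0.4]
finger_gap: 1.001
grasp_force: 0.0
```

Emit:
apply_moves(
  increments=[
    [0,0,0,0],
    [0,0,0,0],
    [0,0,0,0],
    [0,0,0,0],
    [0,0,0,0],
    [0,0,0,0],
    [0,0,0,0],
    [0,0,0,0],
  ],
  claw=-1,
  grip_force=60,
)

```text
t: 30.15
tool_pos: [507.2, 125.0, 5.3]
ee_rot: [[-1.0, 0.015, 0.001], [0.015, 1.0, -0.0], [-0.001, 0.0, -1.0]]
ft_force: [-2.1, -0.6, 5.3]
finger_gap: 0.475
grasp_force: 60.0
```

Emit:
apply_moves(
  increments=[
    [0,0,-3,0],
    [0,0,-7,0],
    [0,0,-15,0],
    [0,0,-22,0],
    [0,0,-22,-0.015],
    [0,0,-20,0],
    [-1,8,-10,0],
    [-3,18,-3,0],
    [-4,26,0,0],
    [-5,28,0,0],
  ],
)

```text
t: 30.98
tool_pos: [519.6, 205.7, 106.6]
ee_rot: [[-1.0, 0.002, 0.0], [0.002, 1.0, 0.0], [-0.0, 0.0, -1.0]]
ft_force: [0.4, -0.4, -2.7]
finger_gap: 0.473
grasp_force: 60.9
```

Emit:
apply_moves(
  increments=[
    [-5,28,0,0],
    [-4,24,0,0],
    [-3,16,0,0],
    [-1,8,0,0],
    [0,0,0,0.042],
    [0,0,5,0.063],
    [0,0,10,0.063],
    [0,0,5,0],
    [0,0,0,0],
    [0,0,0,0],
  ],
)

```text
t: 31.82
tool_pos: [531.9, 280.5, 85.6]
ee_rot: [[-0.986, 0.166, -0.002], [0.166, 0.986, -0.001], [0.001, -0.001, -1.0]]
ft_force: [0.1, 1.0, -1.6]
finger_gap: 0.474
grasp_force: 60.9
```

Emit:
apply_moves(
  increments=[
    [-1,1,10,0],
    [0,0,20,0],
    [0,0,20,0],
    [0,0,13,0],
    [0,0,6,0],
    [0,0,2,0],
    [0,0,0,0],
    [0,0,0,0],
  ],
)

```text
t: 32.48
tool_pos: [534.5, 282.1, 16.1]
ee_rot: [[-0.986, 0.167, 0.001], [0.167, 0.986, 0.001], [-0.001, 0.001, -1.0]]
ft_force: [-0.6, 0.4, -2.2]
finger_gap: 0.473
grasp_force: 60.9
```

Emit:
apply_moves(
  increments=[
    [0,0,1,0],
    [0,0,0.7,0],
    [0,0,0.5,0],
    [0,0,0,0],
  ],
)

```text
t: 32.82
tool_pos: [533.9, 281.9, 13.4]
ee_rot: [[-0.986, 0.167, 0.001], [0.167, 0.986, 0.0], [-0.001, 0.0, -1.0]]
ft_force: [-0.4, -0.0, -2.3]
finger_gap: 0.468
grasp_force: 60.9
```

Emit:
apply_moves(
  increments=[
    [0,0,0.8,0],
    [0,0,0.8,0],
    [0,0,0.7,0],
    [0,0,0.5,0],
    [0,0,0,0],
    [0,0,0,0],
  ],
)

```text
t: 33.32
tool_pos: [533.7, 281.8, 10.4]
ee_rot: [[-0.986, 0.167, -0.0], [0.167, 0.986, -0.0], [0.0, -0.0, -1.0]]
ft_force: [-1.6, 0.5, 1.1]
finger_gap: 0.475
grasp_force: 61.2
```

In contact, so I release, lift and move clear.

Emit:
apply_moves(
  increments=[
    [0,0,0,0],
    [0,0,0,0],
    [0,0,0,0],
    [0,0,0,0],
    [0,0,-5,0],
    [0,0,-15,0],
    [0,0,-25,0],
    [0,0,-30,0],
    [0,0,-30,0],
    [0,0,-20,0],
  ],
  claw=0.32,
)

```text
t: 34.15
tool_pos: [534.9, 282.3, 138.9]
ee_rot: [[-0.986, 0.167, 0.004], [0.167, 0.986, 0.001], [-0.003, 0.002, -1.0]]
ft_force: [1.3, 0.5, 0.4]
finger_gap: 0.656
grasp_force: 0.0
```

Emit:
apply_moves(
  increments=[
    [10,-30,0,0],
    [10,-35,0,0],
    [10,-35,0,0],
    [10,-35,0,0],
    [10,-35,0,0],
    [10,-35,0,0],
    [5,-30,0,0],
    [0,-20,0,0],
    [0,0,0,0],
    [0,0,0,0],
  ],
)

```text
t: 34.98
tool_pos: [427.3, 40.5, 135.8]
ee_rot: [[-0.985, 0.17, 0.001], [0.17, 0.986, 0.0], [-0.001, 0.0, -1.0]]
ft_force: [0.1, -0.2, 0.4]
finger_gap: 0.66
grasp_force: 0.0
```

```bash
python3 - <<'E'
from meas import *
for n in("top","side"):
    p,d=vision.camera(n); P=cloud(n,d); cv2.imwrite(f"pics/{n}2.png",p[:,:,::-1])
    if n=="top":
        for nm,b,lo in(("jar",(465,215,495,245),60),("knob",(465,255,495,282),60),("sq",(425,215,462,282),25)): 
            q=comp(P,b,lo); print(nm,rect(q),np.percentile(q[:,2],[50,95]))
E
```

```text
jar (array([ 566.7, -370.8]), array([49.6, 51.4]), 45.0) [67.71971378 71.15677888]
knob (array([ 478. , -371.1]), array([22.7, 22.9]), 44.8) [68.32066946 72.1668682 ]
sq (array([ 520.4, -288.2]), array([ 41.4, 134.4]), 89.8) [40.12319428 48.64306881]
```

View pics/top2.png

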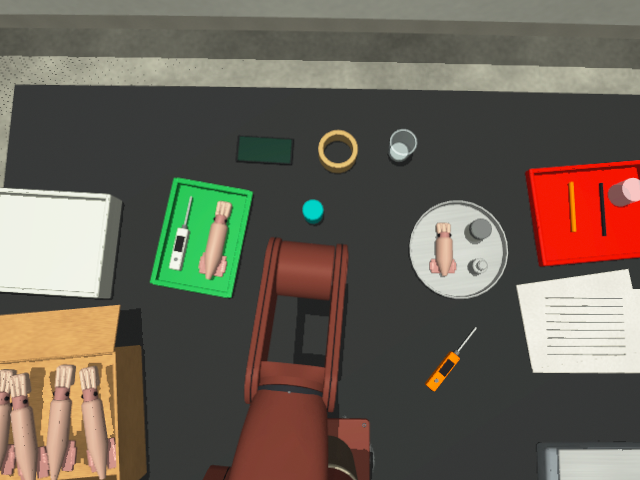

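View pics/side2.png

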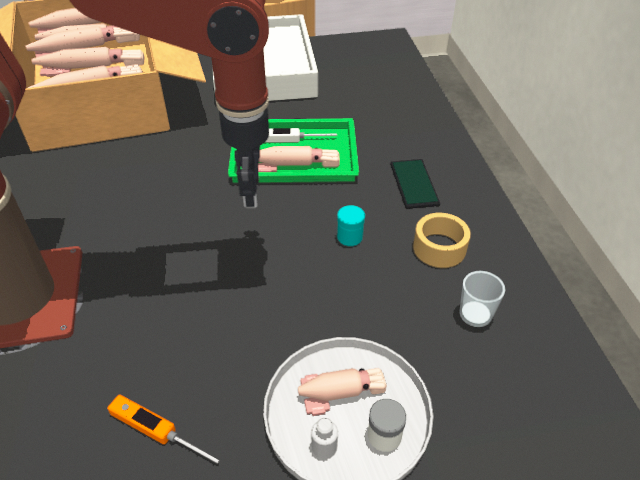

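Both pictures show the long squid at (216,240) and the thermometer at (181,233) lying flat inside the tray. The short squid (445,248), jar (480,230) and weight (480,266) are in the pan with the jar and weight upright. The bystanders haven't moved and the arm is clear, so I'm handing in.

```bash
python3 -c "
from rig import bot
print(bot.finish_job())"
```

```text
the job is handed in; nothing more can be done
None
```

I made up both kits and handed the job in at about 35 s: the long squid and thermometer lie in the green tray, and the short squid, jar and weight are in the steel pan. The final pictures show everything flat or upright as required and the bystanders where they were; the hand-in gave no verdict.

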